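Close up the welding consumables case

TASK

Close up the open consumables case on the welding bench: first push its upright inner flap down flat over the rack of tips while the lid still stands open, then push the lid over until it is fully shut on top. Use only light pushes of the fingers: do not grip the flap or lid, do not force them or let the lid slam, and leave everything else on the bench and in the case where it is. Finish with the hand clear.

Things in the scene. Friction and masses are not known exactly. Their poses are not given: they have to be found in the camera images.
- case: sheet-metal case bolted to the bench, 260 mm along its x, 220 mm along y, 75 mm high, walls 4 mm, open on top. Origin: centre of its underside, on the bench; z up. The lid hinge runs along x on the rim of its +y wall, the flap hinge along x inside its -y wall. -y half: rack of tips up to 50 mm above the bench, over which the flap lies; then a 49 mm high partition; +y half: bin with a loose nozzle.
- lid (a joint): lid angle, rad: 0 = shut, 1.57 = upright, more = leaning outward, away from the case (stop 1.95). Panel 260 mm along the hinge, 220 mm from hinge to free edge, 8 mm thick, 0.4 kg; shut, its underside is at the rim and its top 84 mm above the bench. A stiff hinge (0.6 N m of friction) holds it wherever it is left; about 3 N at the free edge swings it. A small hasp is on the free edge.
- lid_hinge (a point): middle of the lid's hinge line (76 mm above the bench, on the outer face of the case's +y wall); fixed to the case
- lid_edge (a point): middle of the lid's free edge, on its outer face (the top face when shut); moves with the lid, 220 mm from the hinge
- flap (a joint): flap angle, rad: 0 = folded flat, 1.57 = upright, more = leaning outward, away from the case (stop 1.85). Plain sheet 236 mm along the hinge, 85 mm from hinge to free edge, 4 mm thick, 0.12 kg; it folds towards the case's +y side. Flat, its upper face is 64 mm above the bench, 11 mm below the rim. A stiff hinge (0.09 N m) holds it wherever it is left; 1 to 2 N at the free edge moves it.
- flap_hinge (a point): middle of the flap's hinge line (60 mm above the bench, 95 mm from the case's centre on its -y side); fixed to the case
- flap_edge (a point): middle of the flap's free edge, on its outer face (the upper face when flat); moves with the flap, 85 mm from the hinge
- nozzle: bystander: copper nozzle 22 mm in diameter, 45 mm tall, standing loose in the case's +y bin; origin at its underside
- nozzle2: bystander: brass nozzle 24 mm in diameter, 50 mm tall, standing on the bench near the case's robot side; origin at its underside
- tube: bystander: off-cut of square steel tube 110 x 40 x 40 mm lying along the case's -y side; origin at the centre of its underside
- hammer: bystander: hammer 260 mm long lying on the bench to the right; origin at its underside
- brush: bystander: brush 200 mm long lying beyond the case; origin at its underside
- spray: bystander: spray can 60 mm in diameter, 170 mm tall, standing on the bench to the left; origin at its underside
- gusset: bystander: small L-shaped steel bracket 70 x 50 x 58 mm on the bench to the left; origin at the centre of its underside

How it is judged (in metres and radians):
On the way, in this order (a step that is already met when the one before it is completed fails the run):
1. the flap is folded down flat while the lid still stands open (value of joint flap below 0.1 rad and value of joint lid above 1 rad), for 0.2 s.
2. the lid is shut over the flat flap (value of joint lid below 0.06 rad and value of joint flap below 0.1 rad), for 0.2 s.
At the end, for the whole second after the job is handed in: The flap is folded flat (within 0.1 rad) and the lid is shut over it (within 0.06 rad, about 13 mm at its edge) and at rest, and every bystander is within 30 mm of where it stood (all of step 2 and velocity of joint lid between -0.05 and 0.05 rad/s and distance of each of nozzle, nozzle2, tube, hammer, brush, spray, gusset from where it was at the start of the episode below 0.03 m); the robot touches nothing.
It fails at once if the lid is brought down on the flap while the flap still stands up (value of joint lid below 0.6 rad and value of joint flap above 0.4 rad).
It fails at once if the lid slams (faster than 4 rad/s) (velocity of joint lid below -4 rad/s).
It fails at once if the flap or lid is gripped or wrenched on its way (over 30 N from the fingers while it is not yet down) ((contact force between the fingers and flap above 30 N and value of joint flap above 0.25 rad) or (contact force between the fingers and lid above 30 N and value of joint lid above 0.25 rad)).
It fails at once if the flap or lid is pressed hard when down (over 80 N from the fingers) (contact force between the fingers and flap above 80 N or contact force between the fingers and lid above 80 N).
It fails at once if a bystander is lifted, carried or knocked away (over 30 mm) (distance of any of nozzle, nozzle2, tube, hammer, brush, spray, gusset from where it was at the start of the episode above 0.03 m).
It also fails if it takes over 58 s, if anything falls off the work surface, if the arm or the gripper's body presses on something with over 40 N, if the wrist force passes 120 N, or if a joint passes its speed limit or range.

ROBOT

A 7-joint arm with a two-finger parallel gripper is mounted at the origin on the work surface. World frame = base frame: x ahead of the robot, y to its left, z up, the work surface at z = 0. Lengths are in m, angles in degrees, forces in N, time in s.
With the tool pointing down it reaches from about 0.425 to 0.825 m from the base axis. Payload 3.6 kg.
Tool frame: the origin (TCP) lies midway between the tips of the shut fingers; the grasp point (between the pads) lies 19 mm behind it; z points along the fingers, y is the line along which they close (so a half turn about z gives the same grasp; the last joint's range is limited). The gripper opens to 85 mm and grips with 20 to 120 N. Pads are 22 mm wide; open, the fingers measure 114 mm over their backs; the gripper's body (76 mm by 85 mm) begins 54 mm behind the grasp point. The pads swing forward as they close: fully open they stand 13 mm farther back than shut.
Start: joints at [-66.263, 35.231, -0.722, 81.555, 0.464, 63.22, -2.315], TCP at [0.277, 0.588, 0.231] pointing down, gripper open.
Joint ranges: [-178.69, 178.69], [-17.37, 117.87], [-77.05, 75.6], [15.02, 138.74], [-78.02, 258.01], [0.78, 113.62], [-162.83, 162.83]. Speed limits (degrees/s): [159.86, 159.86, 180, 180, 180, 180, 180].

INTERFACE

Orientations are given as a 3x3 rotation matrix whose columns are the frame's x, y, z axes.
In Python, from rig import env, status, viewer gives the robot as it stands. Calls block until the motion is done:
- env.move_pose(position, orientation): joint-space move of the TCP to a pose.
- env.line_to(position, rot=None, speed=0.15, threshold=None): straight line of the TCP; rot=None keeps the orientation; speed is the mean speed in m/s. With threshold (N) it stops when the force on the tool has changed by that much, and returns True; else False.
- env.movej(angles): joint-space move.
- env.command_gripper(opening, effort=None): opening from 0.0 (shut) to 1.0 (fully open); effort is the grip in N (None keeps the last); returns when the fingers have stopped.
- env.dwell(seconds).
- env.inverse_kinematics(position, orientation): joint angles nearest the present ones, or None.
- status.observe(): the state.
- viewer.get_image(name): name is "side" or "top"; returns the picture (400x640x3 uint8, red, green, blue); there is no depth.
- viewer.camera_model(name): a dict with "fx", "fy", "cx", "cy" (pixels), "world_to_cam" (4x4, takes a point from world to camera coordinates). Camera axes: x right, y down, z forward; pixel columns grow to the right and rows downward; lengths in m; the calibration is good to about 2 mm. A picture is of the moment at which its call begins. camera_model takes no time and is no camera call.
A pose or a line that the arm cannot do raises env.PlanningError and nothing moves.
- env.finish_job(): hands the job in, once; it reports no verdict.
The state is a dict: "time_s": time; "joint_positions": joint angles; "joint_velocities": joint speeds; "joint_torque": joint torques, N m; "tool_pos": TCP position; "tcp_rot": TCP orientation; "ft_force": force on the tool from outside, world axes, zero at the start; "moment": the same for the moment, N m; "grip_width": opening from 0.0 (shut) to 1.0 (fully open).
Only numpy, scipy, OpenCV 4.12 (cv2) and the standard library are available. Lean on these libraries where they do the work, as an engineer would, in place of code of your own. Each camera call takes 0.05 s, during which the arm holds its last target. There are 200 camera calls.

## Working session

There is one attempt and no reset: what is moved stays moved. The work goes in short steps, each a Python script; the robot and the scene stay as the last script left them, time stands still between calls to the robot, and variables do not carry over. Pictures are saved under pics/ and viewed, on a budget of 10 in all, crops included, one or two more only if the job needs it, and the job is handed in when it is done.

```bash
ls; mkdir -p pics; python3 - <<'E'
from rig import env,status,viewer
import cv2,json
for n in("side","top"):
    im=viewer.get_image(n); cv2.imwrite(f"pics/{n}0.png",cv2.cvtColor(im,cv2.COLOR_RGB2BGR))
    m=viewer.camera_model(n); print(n,m)
o=status.observe();print(o["time_s"],o["tool_pos"],o["tcp_rot"],o["ft_force"])
E
```

```text
pics
side {'fx': 475.4995004489876, 'fy': 475.4995004489876, 'cx': 325.15622617953653, 'cy': 202.58320900065291, 'world_to_cam': array([[ 0.84131095, -0.54037208, -0.01392488, -0.51713425],
       [-0.31186563, -0.46418381, -0.82901943,  0.25476986],
       [ 0.44151524,  0.70180582, -0.5590464 ,  0.98615549],
       [ 0.        ,  0.        ,  0.        ,  1.        ]])}
top {'fx': 434.8824020018395, 'fy': 434.8824020018395, 'cx': 320.9429508170293, 'cy': 205.09045760269862, 'world_to_cam': array([[ 0.02188935, -0.99972294,  0.00865476, -0.03497055],
       [-0.99655666, -0.02251087, -0.0798003 ,  0.60794041],
       [ 0.07997302, -0.00687818, -0.9967733 ,  1.32023805],
       [ 0.        ,  0.        ,  0.        ,  1.        ]])}
0.1 [0.27701878 0.58723309 0.23022792] [[-9.04430855e-01  4.26619043e-01 -1.01068685e-03]
 [ 4.26620240e-01  9.04428272e-01 -2.16154095e-03]
 [-8.06076994e-06 -2.38614380e-03 -9.99997153e-01]] [ 0.32750358  0.57814695 -1.17265026]
```

View pics/side0.png

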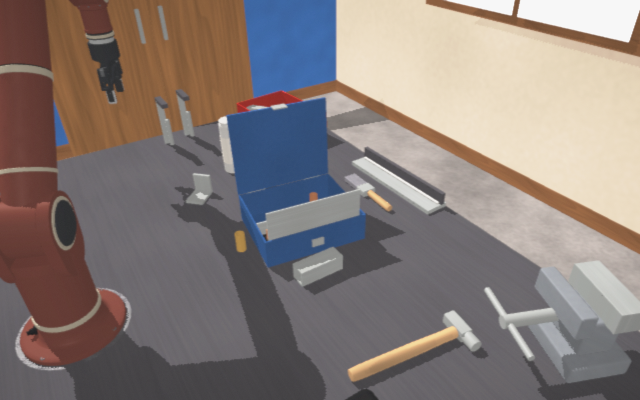

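View pics/top0.png

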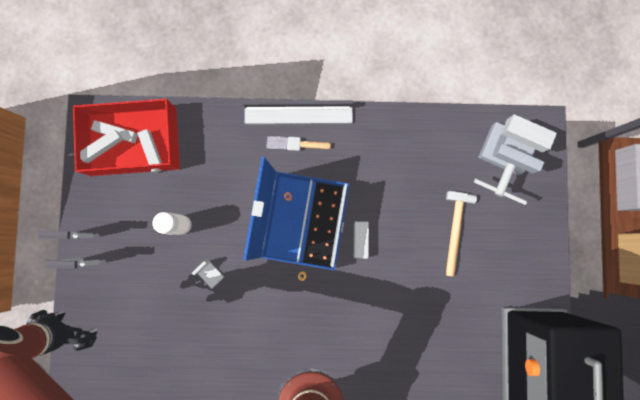

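The side view shows the case with its upright lid around (280,145) and the flap at (315,215), with the nozzle standing behind the flap. The top view shows the case from (245,158) to (348,270), rotated about -10°, and the tube beside it at (361,240). I'll enlarge both views around the case to pick corners.

```bash
python3 - <<'E'
import cv2,numpy as np
out=[]
for n,(x,y) in(("side",(222,95)),("top",(238,148))):
    c=cv2.resize(cv2.imread(f"pics/{n}0.png")[y:y+180,x:x+150],None,fx=2.66,fy=2.66*1.2/1.2,interpolation=cv2.INTER_CUBIC)
    for k in range(0,180,10):
        p=int(k*2.66)
        if k<150: cv2.line(c,(p,0),(p,4),(0,255,255),1); 
        cv2.line(c,(0,p),(4,p),(0,255,255),1)
        if k%20==0:
            cv2.putText(c,str(y+k),(6,p+4),0,.33,(0,255,255),1)
            if k<150: cv2.putText(c,str(x+k),(p-8,14),0,.33,(0,255,255),1)
    out.append(c)
cv2.imwrite("pics/crop.png",np.hstack(out))
E
```

```text
(no output)
```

View pics/crop.png

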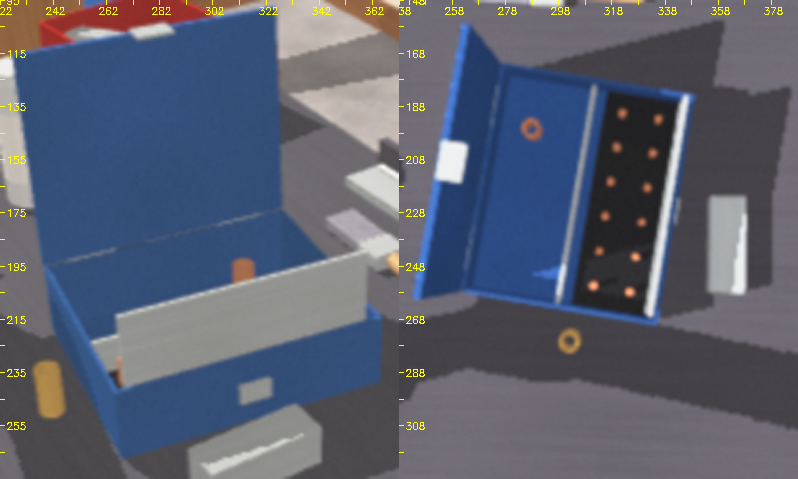

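The crop gives these corners. In the top view, the -y rim corners are (348.9,184.1) and (335.0,269.4), the hinge-side rim corners (276.3,172.8) and (263.2,257.0), the lid edge runs (262.1,157.4) to (244.4,260), and the flap edge (346,184) to (332,267). The same corners are visible in the side view.

```bash
cat > h.py <<'E'
from rig import env,status,viewer
import numpy as np, cv2
def P(n):
    m=viewer.camera_model(n); K=np.array([[m["fx"],0,m["cx"]],[0,m["fy"],m["cy"]],[0,0,1]]); return K,np.array(m["world_to_cam"])
def plane(n,uv,z):
    K,T=P(n); R,t=T[:3,:3],T[:3,3]; c=-R.T@t; d=R.T@np.linalg.inv(K)@[*uv,1]; return c+d*(z-c[2])/d[2]
def tri(a,b):
    M=[K@T[:3] for K,T in (P("side"),P("top"))]
    x=cv2.triangulatePoints(M[0],M[1],np.float64(a).reshape(2,1),np.float64(b).reshape(2,1))[:,0]; return x[:3]/x[3]
E
python3 - <<'E'
from h import *
np.set_printoptions(precision=4,suppress=True)
side=dict(A=(267.1,241.6),B=(364.9,213.),C=(238.9,195),D=(328,173.2),La=(226.9,114.5),Lb=(326.1,98.8),Fa=(266.4,213.8),Fb=(360,189.7))
top=dict(A=(335,269.4),B=(348.9,184.1),C=(263.2,257),D=(276.3,172.8),La=(244.4,260),Lb=(262.1,157.4),Fa=(332.4,267.2),Fb=(345.9,184.1))
W={}
for k in side: W[k]=tri(side[k],top[k]); print(k,W[k], "side@.075",plane("side",side[k],.075)[:2],"top@.075",plane("top",top[k],.075)[:2])
for n,s in(("side",side),("top",top)):
    q={k:plane(n,s[k],.075) for k in "ABCD"}
    print(n,"centre",sum(q.values())/4,"len",[np.linalg.norm(q[a]-q[b]) for a,b in("AB","CD","AC","BD")],"yaw",[np.degrees(np.arctan2(*(q[b]-q[a])[1::-1])) for a,b in("AB","CD")], [np.degrees(np.arctan2(*(q[b]-q[a])[1::-1]))-90 for a,b in("AC","BD")])
print(np.linalg.norm(W["La"]-W["Lb"]),np.linalg.norm(W["Fa"]-W["Fb"]))
E
```

```text
A [ 0.4165 -0.0665  0.0812] side@.075 [ 0.4198 -0.0595] top@.075 [ 0.4157 -0.0666]
B [ 0.6672 -0.102   0.0829] side@.075 [ 0.6731 -0.0929] top@.075 [ 0.6693 -0.1033]
C [0.4452 0.1457 0.0822] side@.075 [0.4471 0.1575] top@.075 [0.4474 0.1455]
D [0.698  0.1138 0.0801] side@.075 [0.7031 0.1209] top@.075 [0.6983 0.1145]
La [0.4478 0.1637 0.3   ] side@.075 [0.6291 0.6666] top@.075 [0.4374 0.2004]
Lb [0.7041 0.1291 0.2923] side@.075 [0.9989 0.5897] top@.075 [0.7439 0.1584]
Fa [ 0.4265 -0.0562  0.1484] side@.075 [0.4685 0.0402] top@.075 [ 0.422  -0.0588]
Fb [ 0.6591 -0.0893  0.1465] side@.075 [0.7265 0.0006] top@.075 [ 0.6691 -0.0943]
side centre [0.5608 0.0315 0.075 ] len [np.float64(0.2554818963051487), np.float64(0.2585742897309224), np.float64(0.21871197978789325), np.float64(0.2158045266934127)] yaw [np.float64(-7.50899933000826), np.float64(-8.153928602706166)] [np.float64(-7.1608414278343275), np.float64(-7.9728348775780375)]
top centre [0.5577 0.0225 0.075 ] len [np.float64(0.2562321490571317), np.float64(0.25285338064410734), np.float64(0.21444403910367668), np.float64(0.21968410636936356)] yaw [np.float64(-8.226917804290029), np.float64(-7.041955349722388)] [np.float64(-8.495561526835033), np.float64(-7.593820711510318)]
0.25874073548402743 0.23499237400977788
```

Corner sizes check out (255×217 mm rim, lid 259 mm, flap 235 mm). The case centre is about (0.558, 0.025) with yaw about -7.8°, lid angle about 1.65 and flap about 1.6. Next I shut the fingers, go over the lid, and fold the flap.

```bash
cat >> h.py <<'E'
yaw=np.radians(-7.8); ex=np.array([np.cos(yaw),np.sin(yaw),0]); ey=np.array([-ex[1],ex[0],0]); C=np.array([.558,.025,0])
ez=np.array([0,0,-1.])
def rot(s): y=s*ex; return np.column_stack([np.cross(y,ez),y,ez])
def pt(x,y,z): return C+x*ex+y*ey+np.array([0,0,z])
W=.011
def arc(hy,hz,r,th,t): # TCP with the lower -y corner of the fingers on the panel's outer face
    return hy-r*np.cos(th)+t*np.sin(th)+W, hz+r*np.sin(th)+t*np.cos(th)
def rep(tag):
    o=status.observe(); d=np.array(o["tool_pos"])-C
    print(tag,"t%.1f"%o["time_s"],"case yz",np.round([d@ex,d@ey,d[2]],4),"F",np.round(o["ft_force"],1))
def sweep(hy,hz,r,t,ths,speed,thr):
    for th in ths:
        hit=env.line_to(pt(0,*arc(hy,hz,r,th,t)),speed=speed,threshold=thr)
        rep("%.2f %s"%(th,hit))
        if hit: return th
E
python3 - <<'E'
from h import *
env.command_gripper(0.0)
o=status.observe(); p=np.array(o["tool_pos"])
j=[env.inverse_kinematics(pt(0,-.165,.40),rot(s)) for s in(1,-1)]
for q in j: print(None if q is None else np.round(q,0))
s=min((k for k in (0,1) if j[k] is not None),key=lambda k:abs(j[k][6]-o["joint_positions"][6])); s=(1,-1)[s]; print("s",s)
env.move_pose([p[0],p[1],.42],rot(s)); rep("up")
env.move_pose(pt(0,-.165,.42),rot(s)); rep("over")
env.line_to(pt(0,-.165,.122),speed=.2); rep("down")
print(sweep(-.095,.06,.065,.004,[1.7,1.5,1.2,.9,.6,.35,.2],.08,12))
E
```

```text
[-10.  22.  34.  81. -12.  80.  17.]
[ -25.   30.   65.   82.  -27.   85. -148.]
s 1
up t1.9 case yz [-0.3546  0.5193  0.4189] F [-0.8 -0.2 -0.5]
over t4.6 case yz [ 4.000e-04 -1.639e-01  4.198e-01] F [ 0.5 -0.3  0.8]
down t6.3 case yz [ 0.0007 -0.1653  0.123 ] F [ 0.1 -0.4  0.4]
1.70 False t7.6 case yz [-0.     -0.0718  0.124 ] F [-0.8  0.3 -0. ]
1.50 False t7.9 case yz [ 0.     -0.0861  0.1255] F [-0.2  0.3  0. ]
1.20 False t8.3 case yz [-1.000e-04 -1.046e-01  1.220e-01] F [ 0.7 -0.4 -0.2]
0.90 False t8.7 case yz [-0.0002 -0.1216  0.1132] F [-0.  -0.   0.4]
0.60 False t9.1 case yz [-0.0002 -0.1357  0.0997] F [-0.5 -0.5  0.1]
0.35 False t9.4 case yz [-0.0004 -0.144   0.0855] F [0.7 0.  0.3]
0.20 False t9.7 case yz [-0.0004 -0.1469  0.0763] F [0.1 0.5 0.2]
None
```

I used the lid's mirror geometry for the flap: the first segment pushed the flap partway (about 1.1 rad), then the hand backed away freely with no contact forces. I'll correct the sign for the flap and continue.

```bash
sed -i 's/^def arc.*/def arc(hy,hz,r,th,t,m=-1): # fingers'"'"' lower leading corner on the outer face; m=-1 lid (folds to -y), +1 flap/; s/^    return hy-r.*/    return hy+m*(r*np.cos(th)-t*np.sin(th)-W), hz+r*np.sin(th)+t*np.cos(th)/; s/^def sweep.*/def sweep(hy,hz,r,t,ths,speed,thr,m=-1):/; s/arc(hy,hz,r,th,t))/arc(hy,hz,r,th,t,m))/' h.py
python3 - <<'E'
from h import *
print([np.round(arc(-.095,.06,.065,t,.004,1),3) for t in(1.5,.1)],[np.round(arc(.11,.076,.2,t,.008),3) for t in(1.8,.1)])
env.line_to(pt(0,-.147,.125),speed=.15)
print(sweep(-.095,.06,.065,.004,[1.4,1.2,1.0,.8,.6,.4,.25,.12],.06,12,1))
im=viewer.get_image("side"); cv2.imwrite("pics/s1.png",cv2.resize(cv2.cvtColor(im,cv2.COLOR_RGB2BGR)[60:280,180:420],None,fx=2.5,fy=2.5))
E
```

```text
[array([-0.105,  0.125]), array([-0.042,  0.07 ])] [array([0.174, 0.269]), array([-0.077,  0.104])]
1.40 False t11.1 case yz [-0.     -0.0994  0.1249] F [-0.2  0.2 -0.4]
1.20 False t11.5 case yz [-1.000e-04 -8.550e-02  1.218e-01] F [-0.6 -0.2  0.3]
1.00 False t11.9 case yz [-0.0002 -0.0736  0.1165] F [-0.1  0.4  0.7]
0.80 False t12.2 case yz [-0.0003 -0.0628  0.1089] F [-0.1  0.4 -0.1]
0.60 False t12.6 case yz [-0.0004 -0.0539  0.0994] F [-0.5  0.2  0.5]
0.40 False t13.0 case yz [-0.0004 -0.0472  0.0884] F [ 0.3  0.3 -0.2]
0.25 False t13.3 case yz [-0.0004 -0.0436  0.0794] F [ 1.  -0.2 -0.6]
0.12 False t13.6 case yz [-0.0004 -0.0417  0.0712] F [-0.6 -0.4  0.5]
None
```

View pics/s1.png

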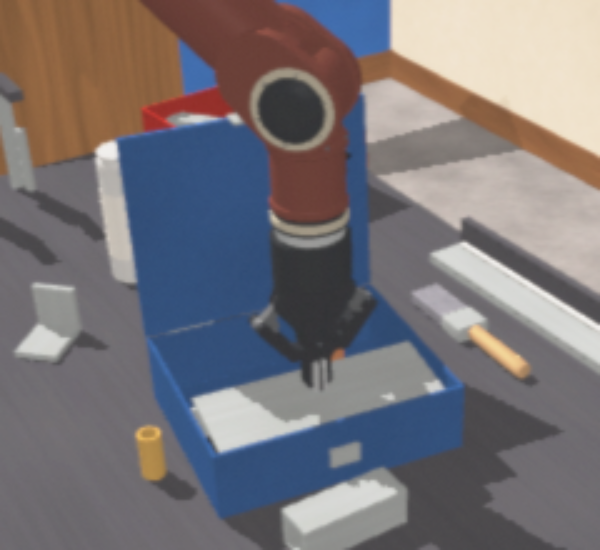

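The flap lies nearly flat under the fingertips, with the lid still open and the nozzle in place. I'll press down to light contact, retract, and look from both views.

```bash
python3 - <<'E'
from h import *
print(env.line_to(pt(0,-.042,.056),speed=.02,threshold=7)); rep("press"); env.dwell(.3); rep("hold")
env.line_to(pt(0,-.06,.42),speed=.25); rep("up")
a=[]
for n,(x,y) in(("side",(222,95)),("top",(238,148))):
    im=viewer.get_image(n); a.append(cv2.resize(cv2.cvtColor(im,cv2.COLOR_RGB2BGR)[y:y+180,x:x+150],None,fx=2.66,fy=2.66,interpolation=cv2.INTER_CUBIC))
cv2.imwrite("pics/s2.png",np.hstack(a))
E
```

```text
True
press t14.1 case yz [ 0.0002 -0.0416  0.0641] F [-0.3  1.   5.7]
hold t14.4 case yz [ 0.0003 -0.0416  0.0641] F [-1.4  0.4  6.1]
up t16.0 case yz [-0.0005 -0.0597  0.4188] F [-0.5 -0.4  0.5]
```

View pics/s2.png

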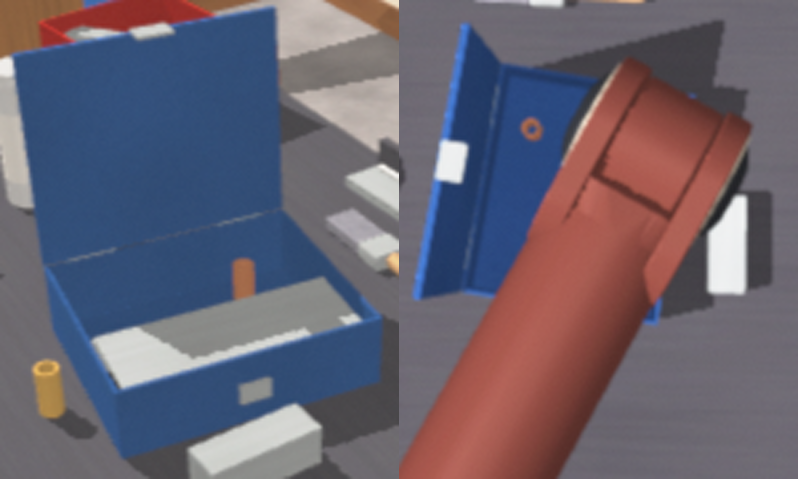

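The press stopped at z = 0.0641, which is exactly the flat height, and the side image shows the flap lying flat inside the rim. The lid is unmoved and the bystanders are in place. Now I'll push the lid from behind, 55 mm off centre so the fingers miss the hasp.

```bash
sed -i 's/thr,m=-1):/thr,m=-1,x=0):/; s/pt(0,\*arc/pt(x,*arc/' h.py
python3 - <<'E'
from h import *
X=-.055
env.line_to(pt(X,.22,.42),speed=.2); rep("behind")
env.line_to(pt(X,.22,.26),speed=.15); rep("down")
print(sweep(.11,.076,.19,.008,[1.8,1.6,1.4,1.2,1.0,.8,.6,.45,.3,.2,.1],.1,12,-1,X))
im=viewer.get_image("side"); cv2.imwrite("pics/s3.png",cv2.resize(cv2.cvtColor(im,cv2.COLOR_RGB2BGR)[60:280,180:420],None,fx=2.5,fy=2.5))
E
```

```text
behind t17.7 case yz [-0.0545  0.2183  0.4204] F [ 0.3  0.4 -0.6]
down t18.9 case yz [-0.0543  0.2199  0.2611] F [-0.2 -0.1  0. ]
1.80 False t19.5 case yz [-0.055   0.1723  0.2593] F [ 0.6  0.2 -0.6]
1.60 False t20.1 case yz [-0.0548  0.1339  0.266 ] F [0.7 0.2 0.9]
1.40 False t20.6 case yz [-0.0549  0.0955  0.2647] F [-0.4  0.3 -0.9]
1.20 False t21.1 case yz [-0.0549  0.0591  0.256 ] F [-0.7  0.3  0.7]
1.00 False t21.7 case yz [-0.055   0.0249  0.2402] F [-1.   0.3  0.5]
0.80 False t22.2 case yz [-0.0549 -0.0057  0.2179] F [ 0.3 -0.3 -0.8]
0.60 False t22.7 case yz [-0.0549 -0.0312  0.19  ] F [-0.  -0.2  0. ]
0.45 False t23.2 case yz [-0.055  -0.0465  0.166 ] F [0.5 0.5 0.1]
0.30 False t23.6 case yz [-0.055  -0.0581  0.1399] F [ 0.3 -0.2 -0.3]
0.20 False t23.9 case yz [-0.0551 -0.0636  0.1215] F [-0.3 -0.  -0. ]
0.10 False t24.3 case yz [-0.0551 -0.0673  0.1028] F [-0.1 -0.4 -0.3]
None
```

View pics/s3.png

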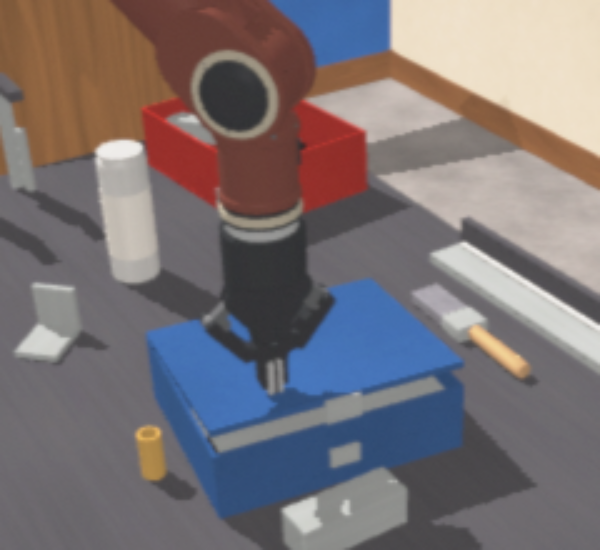

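The lid is nearly shut, about 0.1 rad open. The grey strip visible in the gap (300-440, 380-440 in the crop) is the flat flap, and all bystanders are in place. Final light press, then retract and check.

```bash
python3 - <<'E'
from h import *
X=-.055
print(env.line_to(pt(X,-.068,.074),speed=.025,threshold=9)); rep("press"); env.dwell(.4); rep("hold")
env.line_to(pt(X,-.068,.20),speed=.15); env.line_to(pt(X-.0,-.2,.40),speed=.2); rep("up")
env.move_pose(pt(-.05,-.40,.40),np.array(status.observe()["tcp_rot"])); rep("aside")
a=[]
for n,(x,y) in(("side",(180,95)),("top",(160,120))):
    im=cv2.cvtColor(viewer.get_image(n),cv2.COLOR_RGB2BGR); cv2.imwrite(f"pics/{n}_end.png",im)
    a.append(cv2.resize(im[y:y+180,x:x+210],None,fx=1.9,fy=1.9,interpolation=cv2.INTER_CUBIC))
cv2.imwrite("pics/s4.png",np.hstack(a))
# change of bystanders: pixel difference before/after outside the case
E
```

```text
True
press t25.1 case yz [-0.0549 -0.0678  0.0836] F [-0.8  1.3  7.1]
hold t25.5 case yz [-0.0549 -0.0678  0.0836] F [-0.7  0.3  6.3]
up t27.8 case yz [-0.0552 -0.199   0.399 ] F [-0.1  0.4 -0.4]
aside t28.6 case yz [-0.049  -0.3983  0.3994] F [ 0.8  0.9 -0.7]
```

View pics/s4.png

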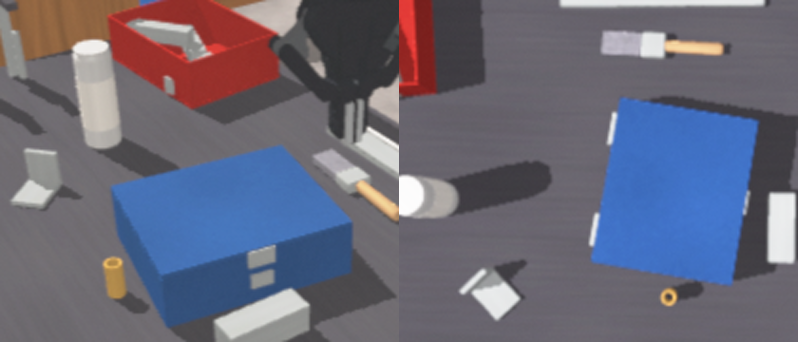

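The lid is fully shut: the press stopped at 83.6 mm against the 84 mm expected. The side view shows no gap at the rim, the bystanders are where they were, and the hand is clear. Handing in.

```bash
python3 -c "
from h import *
env.finish_job(); rep('end')"
```

```text
the job is handed in; nothing more can be done
the job is handed in; nothing more can be done
```

The case is closed and the job is handed in: the flap was pushed flat while the lid stood open, then the lid was pushed shut over it. The rig gives no verdict, so the result rests on my own checks.

- **Flap:** the final press stopped on contact (about 6 N) at 64.1 mm, against 64 mm for flat, and the picture showed it lying flat.
- **Lid:** the final press stopped on contact (about 7 N) at 83.6 mm, against 84 mm for shut, and the last side picture showed no gap at the rim.
- **Forces and time:** the force readings I took, one after each move, stayed near 7 N at most. The last move ended at 28.6 s of the 58 s allowed.
- **Bystanders:** those near the case look unmoved in the last two views, judged by eye and not measured. The nozzle in the bin was last seen in place before the lid came down. The hammer was outside the last crops, and the arm never went near it.
- **Hand:** it finished raised and to the side, clear of everything.

**What went wrong or disagreed:**
- On the first flap push I used the lid's mirrored geometry, so the hand pushed the flap only part-way (about 1.1 rad) and backed off without harm. I fixed the sign and finished the push.
- Heights measured across the two cameras came out about 6 mm too high. I used the given heights instead, and the contact heights agreed with them.

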